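# Set the photometer to its green filter and take the reading

### The job

Get the haemoglobin reading from the filter photometer: with a fingertip, push the tab of its filter turret round, click by click, until it points at the green dot and rests in that click stop, and push the open lid of the sample well fully shut (either may come first). Then press the round blue read key right down, keep it down for about a second, and let it come up again. Only push and press: do not force anything, leave the sample tube in its well and do not disturb the other things on the bench.

Things in the scene. Friction and masses are not known exactly. Their poses are not given: they have to be found in the camera images.
- photometer: Photometer, pale grey case 252 mm wide (y) and 183 mm deep (x -95 to +88 mm), fixed; origin under it at bench level, x to its back, y to its left. Flat deck 85 mm above the bench, sloping front. On the deck: dark filter turret (left), blue read key (right front), sample well with lid (right rear), and over the turret's rear a grey head 50 mm wide, 46 mm high, 17 to 57 mm behind the turret's axis.
- turret_axis (a point): point on the vertical axis of the filter turret, 25 mm above the deck. The turret is a dark ribbed disc 36 mm in radius and 16 mm high, with a hub nut 22 mm high
- tab_tip (a point): outer end of the turret's push tab, 62 mm from the axis and 14 mm above the deck. The tab is a radial bar 10 mm thick, from the disc out to 62 mm, its underside 3 mm and its top 25 mm above the deck, with a white line along its top; push its flank about 50 mm from the axis
- turret (a joint): turn of the turret in rad, 0 with the tab straight to the front of the case (at the white dot, its start), positive counter-clockwise from above. Five click stops at -1.257, -0.628, 0, 0.628 and 1.257; end stops at +-1.40. 1 to 4 N at the tab takes it over the hump half-way between two stops; it then drops into the next stop by itself and stays there
- dot_green: green label dot, 14 mm across, flat on the deck 73 mm from the turret's axis; origin at its centre. It marks the click stop of the green filter. Blue, yellow and red dots mark other stops; which colour is at which stop changes from run to run, except the white one at turret joint 0
- sample_lid (a joint): angle of the sample-well lid in rad: 0 fully shut, about 1.5 to 1.75 as it stands open at the start, up to 1.8. It has a stiff hinge (under 1 N at its edge) and stays wherever it is left
- lid_hinge (a point): middle of the lid's hinge line at the rear of the deck, 2 mm above it and 104 mm straight behind the middle of the read key; the hinge runs along the photometer's y, and the lid opens up and backwards
- lid_edge (a point): middle of the lid's free edge, on its outer (top) face: 56 mm forward of the hinge and 26 mm above it when shut; the lid is a hollow cap 56 by 56 mm and 26 mm high. When it stands open its outer face looks to the back and this point is near its upper end
- read_key (a joint): travel of the read key in m: 0 up, 0.005 fully down. It springs back; fully down takes 4.5 N
- read_key_top (a point): centre of the top of the round blue read key, 26 mm across, in a black collar 42 mm across; 5 mm proud of the collar and 17 mm above the deck
- sample_tube: purple-capped sample tube, 15 mm across and 92 mm long, standing in the sample well under the lid; its cap stands some 19 mm out of the deck; origin at the middle of its foot
- specimen_cup: white specimen cup with an orange lid, 47 mm across, 58 mm high, loose; origin under its middle
- stain_bottle: small dropper bottle with a red label and black tip, 23 mm across, 74 mm high, loose, behind the photometer; origin under its middle
- timer: white bench timer, 40x62x58 mm, loose; origin under its middle
- rack_tube_a: red-capped tube, 92 mm long, loose in the clear tube rack (40x153x67 mm, fixed); origin at its foot
- rack_tube_b: blue-capped tube, 92 mm long, loose in the same rack; origin at its foot

How it is judged:
On the way, in this order (a step that is already met when the one before it is completed fails the run):
1. the tab rests at the green dot and the lid of the sample well is fully shut (horizontal distance between tab_tip and dot_green below 0.016 m and value of joint sample_lid below 0.06 rad), for 0.3 s.
2. the read key is held down, with the green filter in place and the lid shut (all of step 1 and value of joint read_key above 0.0035 m), for 0.5 s.
At the end, for the whole second after the job is handed in: The tab rests at the green dot (its tip within 16 mm of the dot's centre, seen from above; 11 mm is dead on, about 10 degrees of turn are allowed), the lid is shut to within 0.06 rad, the read key is up again, and the sample tube still stands in its well (all of step 1 and z of sample_tube in the frame of photometer below 0.022 m and distance of sample_tube from where it was at the start of the episode below 0.012 m and value of joint read_key below 0.001 m); the robot touches nothing.
It fails at once if the read key is pressed while the lid is open or the tab is not at the green dot (value of joint read_key above 0.003 m and (not (horizontal distance between tab_tip and dot_green below 0.016 m) or value of joint sample_lid above 0.09 rad)).
It fails at once if the sample tube is lifted or pulled out of its well (not (z of sample_tube in the frame of photometer below 0.022 m and distance of sample_tube from where it was at the start of the episode below 0.012 m)).
It fails at once if the photometer or one of its parts is forced (more than 45 N) (contact force between the arm and photometer above 45 N).
It fails at once if the specimen cup, the dropper bottle, the timer or a tube in the rack is lifted, moved or knocked over (distance of any of specimen_cup, stain_bottle, timer, rack_tube_a, rack_tube_b from where it was at the start of the episode above 0.02 m or angle between any of specimen_cup, stain_bottle, timer, rack_tube_a, rack_tube_b's own z axis and vertical above 0.5 rad).
It also fails if it takes over 51 s, if anything falls off the work surface, if the arm or the gripper's body presses on something with over 40 N, if the wrist force passes 120 N, or if a joint passes its speed limit or range.

### The arm

A 7-joint arm with a two-finger parallel gripper is mounted at the origin on a cart in front of the work surface, level with it; the furniture and walls round the work are solid. World frame = base frame: x ahead of the robot, y to its left, z up, the work surface at z = 0. Lengths are in m, angles in rad, forces in N, time in s.
With the tool pointing down it reaches from about 0.4 to 0.9 m from the base axis. Payload 5.5 kg.
Tool frame: the origin (TCP) lies at the very end of the fingers, on their centre line; the grasp point (between the pads) lies 19 mm behind it; z points along the fingers, y is the line along which they close (so a half turn about z gives the same grasp; the last joint's range is limited). The gripper opens to 92 mm and grips with 3 to 60 N. Pads are 19 mm wide; open, the fingers measure 130 mm over their backs; the gripper's body (75 mm by 190 mm) begins 47 mm behind the grasp point.
Start: joints at [-1.054, 0.501, -0.427, 1.55, 0.221, 1.138, -0.21], TCP at [0.163, 0.629, 0.227] pointing down, gripper open.
Joint ranges: [-2.88, 2.88], [-0.31, 2.03], [-1.54, 1.56], [0.2, 2.42], [-1.41, 4.55], [0.19, 2.02], [-2.57, 2.57]. Speed limits (rad/s): [2.57, 2.57, 3.14, 3.14, 3.14, 3.14, 3.14].

### API

Orientations are given as a unit quaternion [w, x, y, z].
In Python, from bench import r gives the robot as it stands. The module is installed in compiled form; this text tells all that it offers.
- The arm moves only by the tool jog_arm, never from a script. Its argument "increments" is a list of rows, each a list of 4 numbers: the shift along the tool's x, y, z as a fraction of full scale, then the turn about the tool's z as a fraction of full scale. In form: [[x, y, z, turn], ...]. A call has 1 to 20 rows; each row is the pose to reach, as a shift and turn from the pose commanded when the call began, along the tool's axes at that moment; what a row does not reach only later rows make up. Full scale, the value 1, is 0.1 m for a shift and 0.5 rad for a turn. A row lasts 1/10 s, in which the tool goes at most 50 mm and 8.59 degrees, less where a joint would pass 70% of its speed; a pose out of reach is approached as far as the arm can. A call with a number of a shift or a turn outside -1 to 1 is refused whole. A call with a gripper value outside its range is refused whole. "jaw" is the closure, from -1 (fully open) to 1 (shut), set as the call begins (left out, the last holds). The fingers move at their own pace and stop on an object; "squeeze" is the grip in N (left out, the last holds). Time passes only in rows, so rows that repeat a pose let the fingers close. It gives the time, the measured TCP pose, the force, the opening and the grip force at its end, in the units of the state.
- r.get_state(): the state, without advancing time (a new reading comes with each control period).
- r.snapshot(name): name is "scene" or "top" or "wrist"; returns a dict with "pixels" (400x640x3 uint8, blue, green, red), "z_map" (400x640 float32, m along the optical axis (not along the pixel's ray), 0 where there is no reading), "K" (3x3 intrinsics, pixels), "origin" and "attitude" of the camera in the world; the wrist camera has in their place "tool_from_camera" (4x4, takes a point from camera to tool coordinates, whose origin is the TCP and whose axes are the flange's). Camera axes: x right, y down, z forward; pixel columns grow to the right and rows downward; lengths in m; the calibration is good to about 2 mm. A picture is of the moment at which its call begins: read the wrist's pose just before it.
- r.close_job(): hands the job in; it is judged then, once.
The state is a dict: "time": time; "qpos": joint angles; "joint_vel": joint speeds; "tau": joint torques, N m; "eef_pos": TCP position; "tool_rot": TCP orientation; "force": force on the tool from outside, world axes, zero at the start; "wrist_torque": the same for the moment, N m; "grip_width": finger opening in m; "grasp_force": force on a finger pad.
Only numpy, scipy, OpenCV 4.12 (cv2) and the standard library are available. Lean on these libraries where they do the work, as an engineer would, in place of code of your own. Each camera call takes 0.05 s, during which the arm holds its last target. There are 200 camera calls.

## Working session

There is one attempt and no reset: what is moved stays moved. The work goes in short steps, Python scripts to look and compute and a tool call to move; the robot and the scene stay as the last step left them, time stands still between calls to the robot, and variables do not carry over. Pictures are saved under pics/ and viewed, at most 10 in all, crops included, and the job is handed in when it is done.

Besides the shell and the picture viewer there is one more tool, called after "Emit:" as a command line: name --pt "numbers of a row" for each row, then --argument value for the rest. jog_arm: Moves the arm, as the interface text tells. Its arguments: {"type":"object","properties":{"increments":{"type":"array"},"jaw":{"type":"number"},"squeeze":{"type":"number"}},"required":["increments"]}

```bash
mkdir -p pics; python3 - <<'E'
from bench import r
import cv2,numpy as np,pickle
s=r.get_state();print({k:np.round(v,3).tolist() for k,v in s.items()})
d={}
for n in("scene","top"):
    p=r.snapshot(n);d[n]=p;cv2.imwrite(f"pics/{n}0.png",p["pixels"]);print(n,p["K"],p["origin"],p["attitude"])
pickle.dump(d,open("d0.pkl","wb"))
E
```

```text
{'time': 0.0, 'qpos': [-1.054, 0.502, -0.427, 1.551, 0.221, 1.138, -0.21], 'joint_vel': [0.002, -0.001, 0.001, 0.001, -0.001, -0.001, -0.001], 'tau': [0.0, -56.662, -5.817, -27.91, -0.069, 0.031, 0.0], 'eef_pos': [0.163, 0.628, 0.226], 'tool_rot': [-0.0, 0.127, 0.992, -0.001], 'force': [-0.459, 0.48, 0.436], 'wrist_torque': [0.017, 0.024, -0.034], 'grasp_force': 0.0, 'grip_width': 0.092}
scene [[489.18968511   0.         320.71116906]
 [  0.         489.18968511 195.07576041]
 [  0.           0.           1.        ]] [-0.19249958 -0.61385024  0.66311246] [-0.43977259  0.78765118 -0.37465363  0.21410358]
top [[448.86477692   0.         320.11597115]
 [  0.         448.86477692 196.60630063]
 [  0.           0.           1.        ]] [ 0.32104781 -0.05537415  1.10276369] [-0.08070198  0.7306913  -0.67406547  0.07220219]
```

View pics/scene0.png

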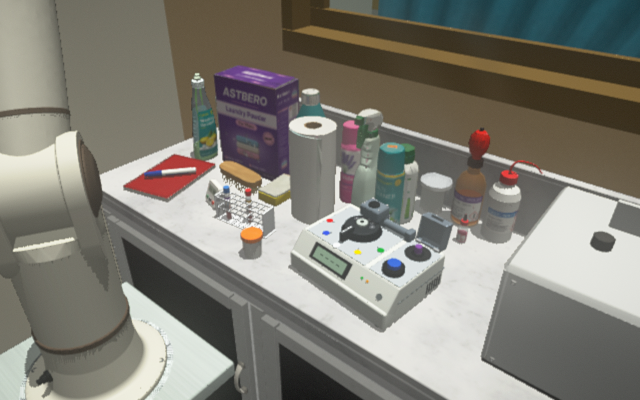

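View pics/top0.png

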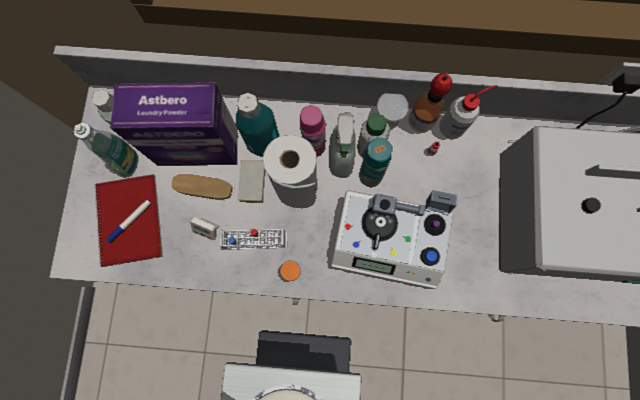

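The photometer is near (390,238) in the top view. Its tab points to the front at (376,245), green is the far right dot (407,238), the key is at (431,256), and the lid stands open at (441,201). The cup is at (290,271), the rack at (253,239) and the bottle at (433,148). Next I'll localise them.

```bash
cat > h.py <<'E'
import numpy as np,cv2
from scipy.spatial.transform import Rotation as R
def rot(q): return R.from_quat(np.r_[q[1:],q[0]]).as_matrix()
def ray(p,uv,z):
    d=rot(p["attitude"])@np.linalg.inv(p["K"])@[uv[0],uv[1],1]
    return p["origin"]+d*(z-p["origin"][2])/d[2]
def proj(p,X):
    c=rot(p["attitude"]).T@(np.array(X)-p["origin"]);c=p["K"]@c;return c[:2]/c[2]
def blobs(p,lo,hi,box,amin=4):
    h=cv2.cvtColor(p["pixels"],cv2.COLOR_BGR2HSV);m=cv2.inRange(h,np.array(lo),np.array(hi))
    k=np.zeros_like(m);k[box[1]:box[3],box[0]:box[2]]=1
    n,_,st,c=cv2.connectedComponentsWithStats(m*k)
    return [(st[i,4],c[i].round(1)) for i in range(1,n) if st[i,4]>=amin]
E
python3 - <<'E'
import pickle;from h import *
d=pickle.load(open("d0.pkl","rb"))
B={"top":(330,185,460,290),"scene":(285,195,450,325)}
C={"green":((45,120,60),(80,255,255)),"blue":((105,150,60),(125,255,255)),"yellow":((22,150,80),(35,255,255)),"red":((0,170,80),(6,255,255)),"purple":((130,60,30),(160,255,255))}
for v in d:
  p=d[v]
  for c,(lo,hi) in C.items():
    for a,uv in blobs(p,lo,hi,B[v]): print(v,c,a,uv,ray(p,uv,.102 if c=="blue" and a>40 else .085).round(4))
  print("tcp px",proj(p,[.163,.628,.226]), "base",proj(p,[0,0,0]))
p=d["top"]
cv2.imwrite("pics/c1.png",cv2.resize(p["pixels"][180:295,325:465],None,fx=5,fy=5,interpolation=cv2.INTER_CUBIC))
E
```

```text
scene green 20 [380.6 249.6] [ 0.4637 -0.2383  0.085 ]
scene green 4 [361.5 277.5] [ 0.3741 -0.256   0.085 ]
scene blue 15 [325.8 232.3] [ 0.4412 -0.1219  0.085 ]
scene blue 85 [393.8 262.6] [ 0.4275 -0.2884  0.102 ]
scene yellow 20 [357.3 251.8] [ 0.4297 -0.2076  0.085 ]
scene red 10 [329.1 220.1] [ 0.4797 -0.1002  0.085 ]
scene purple 31 [418.5 246.5] [ 0.5187 -0.2898  0.085 ]
tcp px [ -3.82272758 115.66627139] base [ 99.48716162 368.725584  ]
top green 21 [407.5 238.7] [ 0.4627 -0.2398  0.085 ]
top blue 21 [355.8 244. ] [ 0.4412 -0.1235  0.085 ]
top blue 117 [431.3 255.6] [ 0.4269 -0.2908  0.102 ]
top yellow 19 [393.2 251.8] [ 0.4304 -0.2088  0.085 ]
top red 17 [347.4 226.1] [ 0.4805 -0.1017  0.085 ]
top purple 49 [436.1 223.4] [ 0.5031 -0.3037  0.085 ]
tcp px [-50.73302145 351.76475851] base [285.63461571 439.25476382]
```

View pics/c1.png

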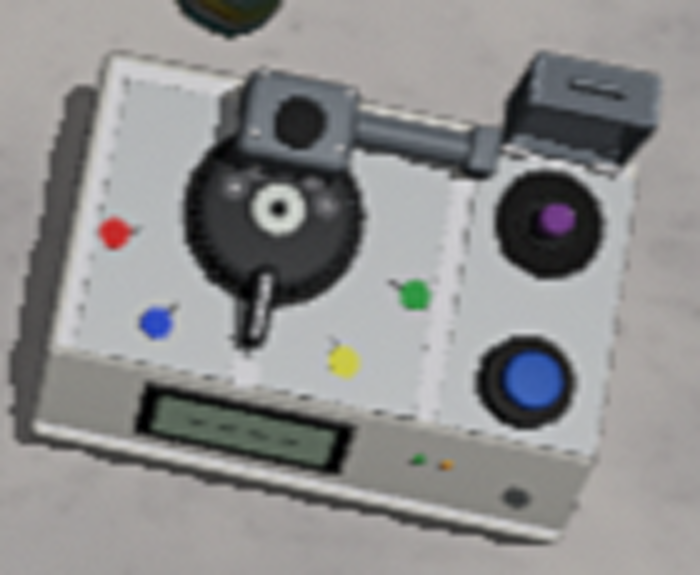

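```bash
cat >> h.py <<'E'
a=np.array([-1.257,-.628,.628,1.257])
E
python3 - <<'E'
import pickle;from h import *
d=pickle.load(open("d0.pkl","rb"))
D=(np.array([[.4805,-.1017],[.4412,-.1235],[.4304,-.2088],[.4627,-.2398]])+[[.4797,-.1002],[.4412,-.1219],[.4297,-.2076],[.4637,-.2383]])/2
M=.073*np.c_[-np.cos(a),-np.sin(a)]
mc=M.mean(0);dc=D.mean(0);H=(M-mc).T@(D-dc)
th=np.arctan2(H[0,1]-H[1,0],H[0,0]+H[1,1]);Rz=np.array([[np.cos(th),-np.sin(th)],[np.sin(th),np.cos(th)]])
ax=dc-Rz@mc;print("yaw",th,"axis",ax,"res",np.linalg.norm(M@Rz.T+ax-D,axis=1).round(4))
key=np.array([.4272,-.2896]);print("key in frame of axis",Rz.T@(key-ax),"hinge",key+Rz@[.104,0],"perp hinge dir",Rz[:,0])
np.savez("cal.npz",th=th,ax=ax,key=key)
# object heights from z_map top
p=d["top"];z=p["z_map"];v,u=np.mgrid[:400,:640]
P=(np.linalg.inv(p["K"])@np.stack([u.ravel(),v.ravel(),np.ones(u.size)])*z.ravel()).T@rot(p["attitude"]).T+p["origin"];P=P.reshape(400,640,3)
for n,b in dict(towel=(265,135,318,195),teal=(360,138,392,188),lid=(425,188,460,214),box=(112,80,240,165),soap=(75,120,140,180),rack=(215,225,290,252),cup=(280,260,302,282),bottle=(425,138,442,158),timer=(188,215,218,240),oven=(500,125,640,275),spray=(330,110,356,178)).items():
    q=P[b[1]:b[3],b[0]:b[2]].reshape(-1,3);q=q[q[:,2]>.03];h=q[q[:,2]>q[:,2].max()-.03];print(n,"zmax",q[:,2].max().round(3),"top xy",h.min(0)[:2].round(3),h.max(0)[:2].round(3))
E
```

```text
yaw -0.12411031655762028 axis [ 0.49412613 -0.17277602] res [0.0003 0.0004 0.0002 0.0002]
key in frame of axis [-0.05194948 -0.12421031] hinge [ 0.53040005 -0.30247436] perp hinge dir [ 0.9923082  -0.12379194]
towel zmax 1.103 top xy [ 0.321 -0.055] [ 0.321 -0.055]
teal zmax 1.103 top xy [ 0.321 -0.055] [ 0.321 -0.055]
lid zmax 1.103 top xy [ 0.321 -0.055] [ 0.321 -0.055]
box zmax 1.103 top xy [ 0.321 -0.055] [ 0.321 -0.055]
soap zmax 1.103 top xy [ 0.321 -0.055] [ 0.321 -0.055]
rack zmax 1.103 top xy [ 0.321 -0.055] [ 0.321 -0.055]
cup zmax 1.103 top xy [ 0.321 -0.055] [ 0.321 -0.055]
bottle zmax 0.075 top xy [ 0.695 -0.313] [ 0.71  -0.298]
timer zmax 1.103 top xy [ 0.321 -0.055] [ 0.321 -0.055]
oven zmax 1.103 top xy [ 0.321 -0.055] [ 0.321 -0.055]
spray zmax 1.103 top xy [ 0.321 -0.055] [ 0.321 -0.055]
```

```bash
python3 - <<'E'
import pickle;from h import *
d=pickle.load(open("d0.pkl","rb"))
p=d["top"];z=p["z_map"].ravel();v,u=np.mgrid[:400,:640]
P=((np.linalg.inv(p["K"])@np.stack([u.ravel(),v.ravel(),np.ones(u.size)])*z).T@rot(p["attitude"]).T+p["origin"])
P[z==0]=np.nan;P=P.reshape(400,640,3)
for n,b in dict(towel=(265,135,318,195),teal=(360,138,392,188),lid=(425,188,460,214),box=(112,80,240,165),soap=(75,120,140,180),rack=(215,225,290,252),cup=(280,260,302,282),timer=(188,215,218,240),oven=(500,125,640,275),spray=(330,110,356,178)).items():
    q=P[b[1]:b[3],b[0]:b[2]].reshape(-1,3);q=q[q[:,2]>.03];h=q[q[:,2]>q[:,2].max()-.03];print(n,"zmax",q[:,2].max().round(3),"top xy",h.min(0)[:2].round(3),h.max(0)[:2].round(3))
E
```

```text
towel zmax 0.234 top xy [ 0.527 -0.028] [0.638 0.083]
teal zmax 0.222 top xy [ 0.597 -0.177] [ 0.652 -0.125]
lid zmax 0.149 top xy [ 0.533 -0.336] [ 0.568 -0.277]
box zmax 0.273 top xy [0.61 0.14] [0.726 0.398]
soap zmax 0.27 top xy [0.602 0.331] [0.632 0.471]
rack zmax 0.099 top xy [0.416 0.043] [0.464 0.189]
cup zmax 0.063 top xy [ 0.349 -0.001] [0.395 0.043]
timer zmax 0.061 top xy [0.439 0.208] [0.479 0.27 ]
oven zmax 0.266 top xy [ 0.604 -0.665] [ 0.616 -0.571]
spray zmax 0.276 top xy [ 0.599 -0.093] [ 0.689 -0.06 ]
```

Emit:
jog_arm --pt "0 0 -0.4 -0.13" --pt "0 0 -0.8 -0.26" --pt "0 0 -1 -0.26" --pt "0 0 -1 -0.26" --jaw 1 --squeeze 10

```text
time: 0.5
eef_pos: [0.1632, 0.631, 0.3305]
tool_rot: [0.0, 0.062, 0.998, 0.003]
force: [0.7, 0.5, 0.1]
grip_width: 0.0644
grasp_force: 0.0
```

Emit:
jog_arm --pt "-0.3 -0.3 -0.1 0" --pt "-0.6 -0.6 -0.3 0" --pt "-1 -1 -0.4 0" --pt "-1 -1 -0.4 0"

```text
time: 0.9
eef_pos: [0.2561, 0.5129, 0.3667]
tool_rot: [0.002, 0.066, 0.998, -0.001]
force: [0.6, -0.1, 0.3]
grip_width: 0.0324
grasp_force: 0.0
```

Emit:
jog_arm --pt "-0.3 -0.3 0 0" --pt "-0.6 -0.6 0 0" --pt "-1 -1 0 0" --pt "-1 -1 0 0"

```text
time: 1.3
eef_pos: [0.3418, 0.3998, 0.3651]
tool_rot: [0.001, 0.067, 0.998, -0.002]
force: [0.2, -0.5, -0.3]
grip_width: 0.0017
grasp_force: 0.0
```

Emit:
jog_arm --pt "-0.3 -0.3 0 0" --pt "-0.6 -0.6 0 0" --pt "-1 -1 0 0" --pt "-1 -1 0 0"

```text
time: 1.7
eef_pos: [0.4277, 0.288, 0.3652]
tool_rot: [0.0, 0.067, 0.998, -0.002]
force: [-0.4, -0.4, -1.0]
grip_width: 0.0008
grasp_force: 0.0
```

Emit:
jog_arm --pt "-0.2 -0.4 0 0" --pt "-0.4 -0.8 0 0" --pt "-0.5 -1 0 0" --pt "-0.5 -1 0 0"

```text
time: 2.1
eef_pos: [0.462, 0.1851, 0.3655]
tool_rot: [-0.001, 0.065, 0.998, -0.001]
force: [0.6, 1.1, 0.1]
grip_width: 0.0003
grasp_force: 0.0
```

Emit:
jog_arm --pt "-0.1 -0.4 0 0" --pt "-0.2 -0.8 0 0" --pt "-0.2 -1 0 0" --pt "-0.2 -1 0 0"

```text
time: 2.5
eef_pos: [0.4682, 0.0852, 0.3659]
tool_rot: [-0.001, 0.064, 0.998, -0.001]
force: [0.4, -0.5, 0.2]
grip_width: 0.0006
grasp_force: 0.0
```

Emit:
jog_arm --pt "-0.1 -0.4 0 0" --pt "-0.2 -0.8 0 0" --pt "-0.3 -1 0 0" --pt "-0.3 -1 0 0"

```text
time: 2.9
eef_pos: [0.4866, -0.0171, 0.366]
tool_rot: [-0.0, 0.064, 0.998, -0.0]
force: [-0.2, 0.3, -0.2]
grip_width: 0.0006
grasp_force: 0.0
```

Emit:
jog_arm --pt "-0.1 -0.4 0 0" --pt "-0.2 -0.8 0 0" --pt "-0.3 -1 0 0" --pt "-0.3 -1 0 0"

```text
time: 3.3
eef_pos: [0.5042, -0.1194, 0.3659]
tool_rot: [-0.0, 0.063, 0.998, -0.0]
force: [-0.1, -0.1, -0.5]
grip_width: 0.0006
grasp_force: 0.0
```

Emit:
jog_arm --pt "-0.2 -0.4 0 0" --pt "-0.4 -0.8 0 0" --pt "-0.5 -1 0 0" --pt "-0.5 -1 0 0" --pt "-0.5 -1 0 0"

```text
time: 3.8
eef_pos: [0.5416, -0.2207, 0.3657]
tool_rot: [-0.001, 0.06, 0.998, 0.001]
force: [-0.3, 0.6, 0.5]
grip_width: 0.0009
grasp_force: 0.0
```

Emit:
jog_arm --pt "-0.2 -0.3 0 0" --pt "-0.5 -0.6 0 0" --pt "-0.65 -0.82 0 0" --pt "-0.65 -0.82 0 0" --pt "-0.65 -0.82 0 0"

```text
time: 4.3
eef_pos: [0.5959, -0.3104, 0.366]
tool_rot: [-0.0, 0.061, 0.998, 0.001]
force: [0.3, 0.7, -0.8]
grip_width: 0.0003
grasp_force: 0.0
```

```bash
cat >> h.py <<'E'
def pf(X):
    c=np.load("cal.npz");t=c["th"];Rz=np.array([[np.cos(t),-np.sin(t)],[np.sin(t),np.cos(t)]]);X=np.array(X)
    return np.r_[Rz.T@(X[:2]-c["ax"]),X[2]-.085]
E
python3 - <<'E'
from bench import r
from h import *
s=r.get_state();print(pf(s["eef_pos"]),s["eef_pos"],s["qpos"])
for n in("top","wrist"):
    p=r.snapshot(n);cv2.imwrite(f"pics/{n}1.png",p["pixels"])
a=cv2.imread("pics/top1.png")[120:300,320:640];b=cv2.imread("pics/wrist1.png")
cv2.imwrite("pics/m1.png",np.hstack([cv2.resize(a,(426,240)),cv2.resize(b,(373,240))]))
E
```

```text
[ 0.11799039 -0.1239553   0.28098693] [ 0.59586429 -0.31038414  0.36598693] [ 0.28712876  0.42771613  0.22819507  1.32016361 -0.09706094  1.40608576
  1.96104086]
```

View pics/m1.png

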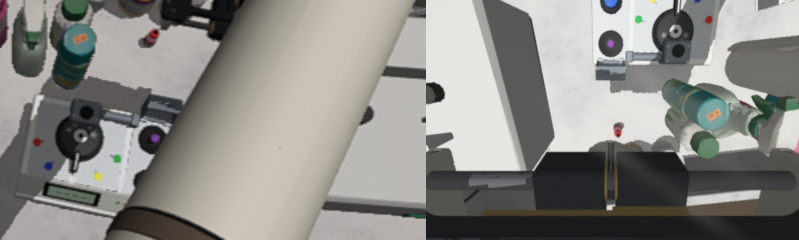

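The wrist view shows the fingers at (612,180), in line with and behind the open lid at (610,72). The teal bottle (700,105) is off to the side and the path down is free.

Emit:
jog_arm --pt "0 0 0.3 0" --pt "0 0 0.6 0" --pt "0 0 0.9 0" --pt "0 0 1 0" --pt "0 0 1 0"

```text
time: 4.9
eef_pos: [0.5945, -0.3113, 0.2656]
tool_rot: [-0.001, 0.061, 0.998, 0.001]
force: [-0.2, 0.1, 0.1]
grip_width: 0.0008
grasp_force: 0.0
```

Emit:
jog_arm --pt "0 0 0.3 0" --pt "0 0 0.6 0" --pt "0 0 0.9 0" --pt "0 0 1 0" --pt "0 0 1 0"

```text
time: 5.4
eef_pos: [0.5951, -0.3128, 0.1667]
tool_rot: [-0.0, 0.062, 0.998, 0.0]
force: [0.7, -0.5, 0.7]
grip_width: 0.0004
grasp_force: 0.0
```

Emit:
jog_arm --pt "0 0 0.2 0" --pt "0 0 0.36 0" --pt "0 0 0.36 0" --pt "0 0 0.36 0"

```text
time: 5.8
eef_pos: [0.5954, -0.3135, 0.1315]
tool_rot: [0.0, 0.062, 0.998, -0.0]
force: [0.4, -0.3, 0.9]
grip_width: 0.0004
grasp_force: 0.0
```

Emit:
jog_arm --pt "0.1 0 0 0" --pt "0.2 0 0 0" --pt "0.3 0 0 0" --pt "0.4 0 0 0" --pt "0.5 0 0 0" --pt "0.6 0 0 0" --pt "0.6 0 0 0"

```text
time: 6.5
eef_pos: [0.5332, -0.306, 0.1306]
tool_rot: [-0.001, 0.063, 0.998, 0.0]
force: [-0.2, -0.5, 0.7]
grip_width: 0.0005
grasp_force: 0.2
```

Emit:
jog_arm --pt "0.1 0 0 0" --pt "0.2 0 0 0" --pt "0.3 0 0 0" --pt "0.4 0 0 0" --pt "0.46 0 0 0" --pt "0.46 0 0 0"

```text
time: 7.1
eef_pos: [0.4884, -0.3003, 0.1306]
tool_rot: [-0.001, 0.062, 0.998, 0.0]
force: [-0.2, 0.2, -0.3]
grip_width: 0.0005
grasp_force: 0.0
```

Emit:
jog_arm --pt "0 0 0.03 0" --pt "0 0 0.06 0" --pt "0 0 0.09 0" --pt "0 0 0.12 0" --pt "0 0 0.15 0" --pt "0 0 0.15 0"

```text
time: 7.7
eef_pos: [0.4897, -0.3, 0.115]
tool_rot: [-0.0, 0.062, 0.998, 0.0]
force: [0.3, -0.0, 1.0]
grip_width: 0.0004
grasp_force: 0.0
```

Nominal lid top is z=0.113. I'll press gently in small steps.

Emit:
jog_arm --pt "0 0 0.01 0" --pt "0 0 0.01 0" --pt "0 0 0.02 0" --pt "0 0 0.02 0"

```text
time: 8.1
eef_pos: [0.49, -0.3003, 0.1137]
tool_rot: [0.0, 0.062, 0.998, -0.0]
force: [-0.6, 0.6, 0.4]
grip_width: 0.0004
grasp_force: 0.0
```

Emit:
jog_arm --pt "0 0 0.01 0" --pt "0 0 0.01 0" --pt "0 0 0.01 0"

```text
time: 8.4
eef_pos: [0.4901, -0.3004, 0.1133]
tool_rot: [0.0, 0.062, 0.998, -0.0]
force: [-1.2, 0.7, 5.9]
grip_width: 0.0005
grasp_force: 2.8
```

Emit:
jog_arm --pt "0 0 0.01 0" --pt "0 0 0.01 0" --pt "0 0 -0.2 0" --pt "0 0 -0.5 0" --pt "0 0 -0.5 0"

```text
time: 8.9
eef_pos: [0.4924, -0.3019, 0.1665]
tool_rot: [0.003, 0.062, 0.998, -0.001]
force: [1.0, -0.1, 0.7]
grip_width: 0.0006
grasp_force: 0.0
```

Emit:
jog_arm --pt "0.3 0.3 0 0" --pt "0.63 0.6 0 0" --pt "0.63 0.8 0 0" --pt "0.63 0.8 0 0"

```text
time: 9.3
eef_pos: [0.4368, -0.2097, 0.1621]
tool_rot: [-0.0, 0.06, 0.998, 0.001]
force: [0.5, -0.8, -0.1]
grip_width: 0.0004
grasp_force: 0.0
```

Emit:
jog_arm --pt "0 0.3 0 0" --pt "0 0.6 0 0" --pt "0 0.76 0 0" --pt "0 0.76 0 0" --pt "0 0.76 0 0"

```text
time: 9.8
eef_pos: [0.447, -0.1388, 0.1626]
tool_rot: [0.0, 0.062, 0.998, -0.0]
force: [-0.1, -0.7, -0.6]
grip_width: 0.0002
grasp_force: 0.0
```

```bash
python3 - <<'E'
from bench import r
from h import *
s=r.get_state();print(pf(s["eef_pos"]),s["eef_pos"],s["tool_rot"],s["qpos"])
n=[r.snapshot(k)["pixels"] for k in("scene","wrist")]
cv2.imwrite("pics/m2.png",np.hstack([cv2.resize(n[0][180:330,270:470],(400,300)),cv2.resize(n[1],(400,300))]))
E
```

```text
[-0.05092669  0.02792474  0.077593  ] [ 0.44704801 -0.13876176  0.162593  ] [ 1.47619188e-04  6.18329752e-02  9.98086431e-01 -3.70089267e-04] [ 0.10224732  0.22984417  0.15919343  2.07177284 -0.04749698  0.84290934
  1.73597054]
```

View pics/m2.png

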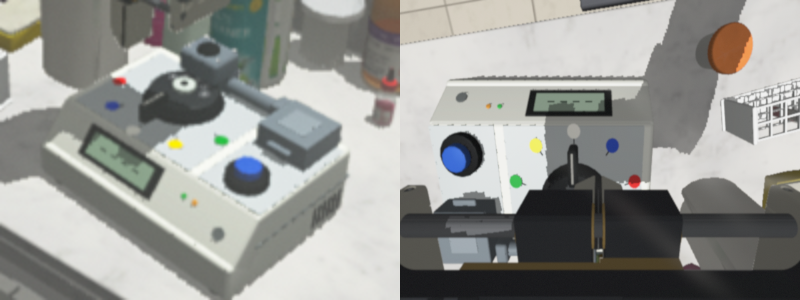

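The scene view shows the lid flat shut. The wrist view has the tab at (573,165), the closed fingers just to its left side, and the green dot at (516,181). Now the arc.

```bash
python3 - <<'E'
import numpy as np
p0=np.array([-.051,.030])
for al in np.arange(0,1.26,.1):
    phi=min(.5,.5*al); d=al-phi
    t=np.array([-np.cos(al),-np.sin(al)]);n=np.array([np.sin(al),-np.cos(al)])
    cn=-5-(19*np.cos(d)+9.5*np.sin(d)); ct=51-min(1,d/.2)*(19*np.sin(d)-9.5*np.cos(d)+2)
    c=(cn*n+ct*t)/1000
    print(round(al,2),(c*1e3).round(1),"row",np.round([-(c-p0)[0]/.1,(c-p0)[1]/.1,0,-phi/.5],2))
E
```

```text
0.0 [-51.  24.] row [-0.   -0.06  0.   -0.  ]
0.1 [-54.8  19.1] row [ 0.04 -0.11  0.   -0.1 ]
0.2 [-57.6  13.7] row [ 0.07 -0.16  0.   -0.2 ]
0.3 [-59.4   8. ] row [ 0.08 -0.22  0.   -0.3 ]
0.4 [-60.2   2.3] row [ 0.09 -0.28  0.   -0.4 ]
0.5 [-59.3  -3. ] row [ 0.08 -0.33  0.   -0.5 ]
0.6 [-58.   -8.2] row [ 0.07 -0.38  0.   -0.6 ]
0.7 [-56.1 -13.2] row [ 0.05 -0.43  0.   -0.7 ]
0.8 [-53.9 -17.9] row [ 0.03 -0.48  0.   -0.8 ]
0.9 [-51.2 -22.3] row [ 0.   -0.52  0.   -0.9 ]
1.0 [-48.1 -26.4] row [-0.03 -0.56  0.   -1.  ]
1.1 [-44.1 -29.3] row [-0.07 -0.59  0.   -1.  ]
1.2 [-39.9 -31.7] row [-0.11 -0.62  0.   -1.  ]
```

Emit:
jog_arm --pt "0 0.02 0.2 0" --pt "0 0.02 0.4 0" --pt "0 0.02 0.59 0" --pt "0 0.02 0.59 0" --pt "0 0.02 0.59 0"

```text
time: 10.4
eef_pos: [0.4466, -0.1368, 0.1037]
tool_rot: [-0.0, 0.063, 0.998, -0.0]
force: [0.3, 0.0, -0.1]
grip_width: 0.0007
grasp_force: 0.0
```

Emit:
jog_arm --pt "0 -0.03 0 0" --pt "0 -0.06 0 0" --pt "0.04 -0.11 0 -0.1" --pt "0.07 -0.16 0 -0.2" --pt "0.08 -0.22 0 -0.3" --pt "0.09 -0.28 0 -0.4" --pt "0.09 -0.28 0 -0.4"

```text
time: 11.1
eef_pos: [0.4354, -0.1631, 0.1047]
tool_rot: [0.001, -0.038, 0.999, -0.0]
force: [1.0, 1.7, 2.2]
grip_width: 0.0003
grasp_force: 1.3
```

```bash
python3 - <<'E'
from bench import r
from h import *
s=r.get_state();print(pf(s["eef_pos"]),s["qpos"][6])
n=[r.snapshot(k)["pixels"] for k in("scene","wrist")]
cv2.imwrite("pics/m3.png",np.hstack([cv2.resize(n[0][180:330,270:470],(400,300)),cv2.resize(n[1],(400,300))]))
E
```

```text
[-0.05945823  0.00235312  0.01973693] 2.000587921528174
```

View pics/m3.png

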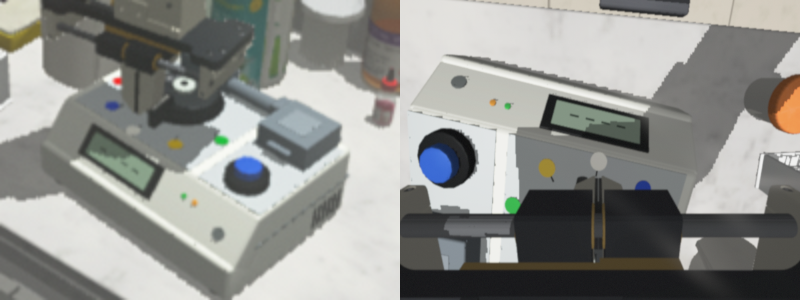

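The wrist view shows the tab at (580,180), leaving the white dot (598,161) towards yellow (546,168). The push works, so I'll continue.

Emit:
jog_arm --pt "0 -0.05 0.01 -0.1" --pt "0 -0.11 0.01 -0.2" --pt "-0.01 -0.16 0.01 -0.3" --pt "-0.02 -0.21 0.01 -0.4" --pt "-0.02 -0.21 0.01 -0.4"

```text
time: 11.7
eef_pos: [0.4381, -0.1838, 0.1028]
tool_rot: [-0.0, -0.137, 0.991, -0.0]
force: [0.1, 0.8, 1.0]
grip_width: 0.0004
grasp_force: 0.1
```

Emit:
jog_arm --pt "-0.02 0 0 0" --pt "-0.02 0 0 0"

```text
time: 11.9
eef_pos: [0.4402, -0.1823, 0.1027]
tool_rot: [-0.0, -0.137, 0.991, 0.0]
force: [0.5, 0.1, 0.2]
grip_width: 0.0002
grasp_force: 0.0
```

```bash
python3 - <<'E'
from bench import r
from h import *
s=r.get_state();print(pf(s["eef_pos"]),s["qpos"][6],s["tool_rot"],s["force"])
n=[r.snapshot(k)["pixels"] for k in("scene","wrist")]
cv2.imwrite("pics/m4.png",np.hstack([cv2.resize(n[0][180:330,270:470],(400,300)),cv2.resize(n[1],(400,300))]))
E
```

```text
[-0.05234336 -0.01608373  0.01768335] 2.220577325689564 [-1.48943671e-05 -1.37257244e-01  9.90535435e-01  3.24176846e-05] [0.50870291 0.13921392 0.18191997]
```

View pics/m4.png

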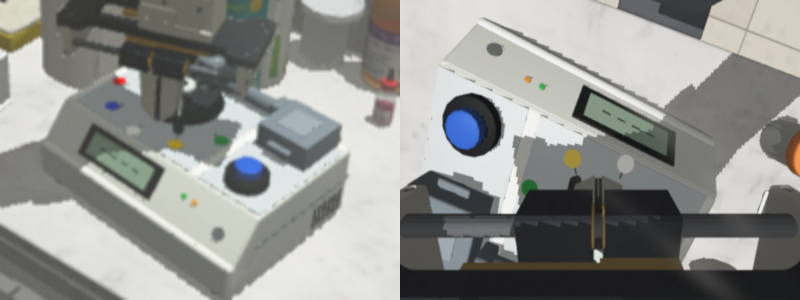

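The tab now sits at yellow (wrist view: tab (575,182), yellow dot (572,158)), so that is one click done. Now the second.

Emit:
jog_arm --pt "0.02 -0.01 0 0" --pt "0.01 -0.06 0 -0.1" --pt "0 -0.11 0 -0.2" --pt "-0.02 -0.15 0 -0.2" --pt "-0.04 -0.17 0 -0.2" --pt "-0.04 -0.17 0 -0.2"

```text
time: 12.6
eef_pos: [0.4495, -0.1985, 0.1029]
tool_rot: [0.001, -0.186, 0.983, -0.001]
force: [-1.0, -0.0, 0.4]
grip_width: 0.0001
grasp_force: 0.0
```

Emit:
jog_arm --pt "0 0.1 0 0" --pt "0 0.2 0 0" --pt "0 0.2 -0.4 0" --pt "0 0.2 -0.8 0" --pt "0 0.2 -0.8 0"

```text
time: 13.1
eef_pos: [0.4445, -0.1794, 0.1875]
tool_rot: [0.004, -0.187, 0.982, -0.002]
force: [1.0, -0.2, 0.0]
grip_width: 0.0005
grasp_force: 0.0
```

```bash
python3 - <<'E'
from bench import r
from h import *
s=r.get_state();print(pf(s["eef_pos"]),s["qpos"][6],s["tool_rot"],s["force"])
n=[r.snapshot(k)["pixels"] for k in("scene","wrist")]
cv2.imwrite("pics/m5.png",np.hstack([cv2.resize(n[0][180:330,270:470],(400,300)),cv2.resize(n[1],(400,300))]))
E
```

```text
[-0.04839447 -0.01269319  0.10254117] 2.292350037797403 [ 0.0041526  -0.18746281  0.98226055 -0.00215849] [ 1.04718641 -0.22295146  0.0144541 ]
```

View pics/m5.png

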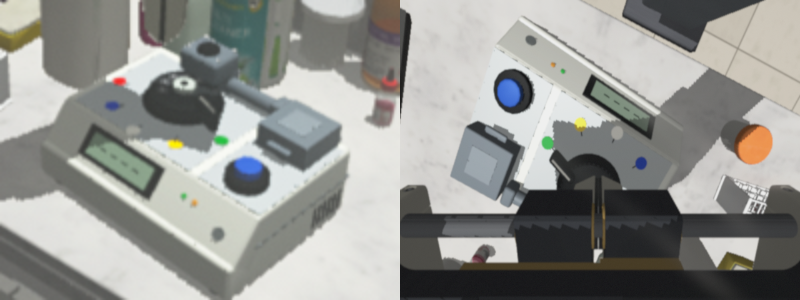

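The wrist view shows the tab (565,163) pointing at green (547,143), and the lid is shut. Moving over the key.

Emit:
jog_arm --pt "0.2 -0.3 0 0" --pt "0.4 -0.65 0 0" --pt "0.56 -0.96 0 0" --pt "0.56 -0.96 0 0" --pt "0.56 -0.96 0 0"

```text
time: 13.7
eef_pos: [0.4231, -0.2886, 0.1811]
tool_rot: [-0.001, -0.186, 0.983, 0.001]
force: [0.4, -0.2, -0.5]
grip_width: 0.0004
grasp_force: 0.0
```

Emit:
jog_arm --pt "0 0 0.2 0" --pt "0 0 0.45 0" --pt "0 0 0.6 0" --pt "0 0 0.6 0" --pt "0 0 0.6 0"

```text
time: 14.2
eef_pos: [0.4244, -0.2875, 0.1223]
tool_rot: [-0.0, -0.188, 0.982, 0.001]
force: [0.1, -0.8, -0.2]
grip_width: 0.0002
grasp_force: 0.0
```

```bash
python3 - <<'E'
from bench import r
from h import *
s=r.get_state();print(pf(s["eef_pos"]),s["eef_pos"],s["force"])
p=r.snapshot("scene")
cv2.imwrite("pics/m6.png",cv2.resize(p["pixels"][180:330,270:470],(600,450)))
E
```

```text
[-0.05500475 -0.12247594  0.03733672] [ 0.42438293 -0.28750075  0.12233672] [ 0.14597865 -0.7501477  -0.16959847]
```

View pics/m6.png

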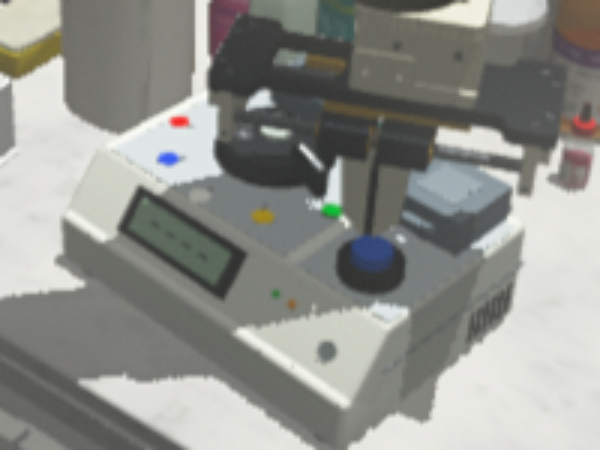

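The tab points at green (330,210) and the finger is right over the key (372,250). Moving 3 mm over, then pressing.

Emit:
jog_arm --pt "-0.02 -0.03 0 0" --pt "-0.02 -0.03 0.1 0" --pt "-0.02 -0.03 0.18 0" --pt "-0.02 -0.03 0.18 0"

```text
time: 14.65
eef_pos: [0.4273, -0.2911, 0.1039]
tool_rot: [-0.0, -0.187, 0.982, 0.0]
force: [-0.4, -0.6, 3.3]
grip_width: 0.0007
grasp_force: 1.3
```

Emit:
jog_arm --pt "0 0 0.02 0" --pt "0 0 0.04 0" --pt "0 0 0.06 0" --pt "0 0 0.07 0" --pt "0 0 0.07 0"

```text
time: 15.15
eef_pos: [0.4275, -0.2912, 0.1007]
tool_rot: [0.0, -0.187, 0.982, 0.0]
force: [-8.5, 7.4, 29.7]
grip_width: 0.0004
grasp_force: 15.2
```

Emit:
jog_arm --pt "0 0 -0.015 0" --pt "0 0 -0.015 0" --pt "0 0 -0.015 0" --pt "0 0 -0.015 0" --pt "0 0 -0.015 0" --pt "0 0 -0.015 0" --pt "0 0 -0.015 0" --pt "0 0 -0.015 0" --pt "0 0 -0.015 0" --pt "0 0 -0.015 0" --pt "0 0 -0.015 0"

```text
time: 16.25
eef_pos: [0.4274, -0.2912, 0.101]
tool_rot: [0.0, -0.187, 0.982, 0.0]
force: [-4.8, 3.6, 18.5]
grip_width: 0.0005
grasp_force: 9.3
```

Emit:
jog_arm --pt "0 0 -0.01 0" --pt "0 0 -0.02 0" --pt "0 0 -0.02 0" --pt "0 0 -0.02 0"

```text
time: 16.65
eef_pos: [0.4273, -0.2911, 0.1013]
tool_rot: [0.0, -0.187, 0.982, 0.0]
force: [-1.4, 2.3, 6.3]
grip_width: 0.001
grasp_force: 3.1
```

Emit:
jog_arm --pt "0 0 -0.01 0" --pt "0 0 -0.01 0" --pt "0 0 -0.01 0"

```text
time: 16.95
eef_pos: [0.4273, -0.2911, 0.1021]
tool_rot: [-0.0, -0.187, 0.982, 0.0]
force: [-0.8, 1.8, 3.8]
grip_width: 0.0001
grasp_force: 1.9
```

Emit:
jog_arm --pt "0 0 -0.01 0" --pt "0 0 -0.01 0" --pt "0 0 -0.01 0"

```text
time: 17.25
eef_pos: [0.4273, -0.2911, 0.1031]
tool_rot: [-0.0, -0.187, 0.982, 0.0]
force: [-0.7, 1.1, 3.4]
grip_width: 0.0007
grasp_force: 1.6
```

Emit:
jog_arm --pt "0 0 -0.01 0" --pt "0 0 -0.01 0" --pt "0 0 -0.01 0"

```text
time: 17.55
eef_pos: [0.4273, -0.2911, 0.1042]
tool_rot: [-0.0, -0.187, 0.982, 0.0]
force: [-0.4, 1.0, 2.8]
grip_width: 0.0006
grasp_force: 1.3
```

Emit:
jog_arm --pt "0 0 -0.02 0" --pt "0 0 -0.02 0" --pt "0 0 -0.02 0"

```text
time: 17.85
eef_pos: [0.4274, -0.2914, 0.1062]
tool_rot: [0.0, -0.187, 0.982, -0.0]
force: [-0.2, 1.1, 1.2]
grip_width: 0.001
grasp_force: 0.6
```

The key's spring range is z 0.106 to 0.101, so it was fully down for over a second. Lifting clear and doing a last check.

Emit:
jog_arm --pt "0 0 -0.2 0" --pt "0 0 -0.5 0" --pt "0 0 -0.9 0" --pt "0 0 -0.9 0"

```text
time: 18.25
eef_pos: [0.4302, -0.2935, 0.2011]
tool_rot: [0.003, -0.187, 0.982, -0.003]
force: [0.1, -0.5, 0.1]
grip_width: 0.0003
grasp_force: 0.0
```

Emit:
jog_arm --pt "0 0 -0.4 0" --pt "0 0 -0.8 0" --pt "0 0 -0.8 0" --pt "0 0 -0.8 0" --pt "0 0 -0.8 0"

```text
time: 18.75
eef_pos: [0.4264, -0.2908, 0.2747]
tool_rot: [-0.001, -0.187, 0.982, 0.001]
force: [0.1, 0.0, 0.1]
grip_width: 0.0005
grasp_force: 0.0
```

```bash
python3 - <<'E'
from bench import r
from h import *
s=r.get_state();print(pf(s["eef_pos"]),s["force"])
n=[r.snapshot(k)["pixels"] for k in("scene","wrist")]
cv2.imwrite("pics/m7.png",np.hstack([cv2.resize(n[0][190:320,290:450],(400,325),interpolation=2),cv2.resize(n[1],(400,325))]))
E
```

```text
[-0.05255237 -0.12546406  0.18973351] [0.07017816 0.04289021 0.1195634 ]
```

View pics/m7.png

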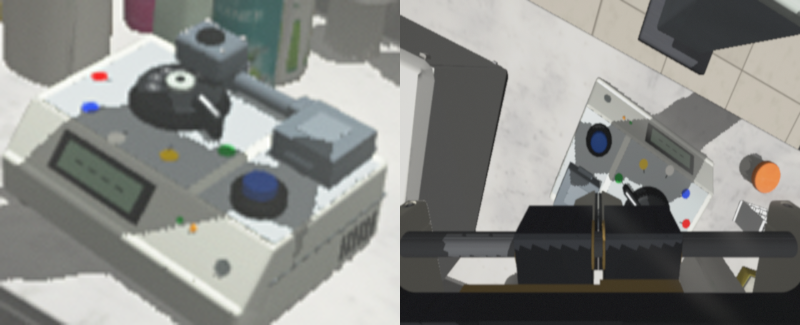

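The view shows the tab at green (225,150), the lid down and the key up. The display still reads dashes, so I'll check the lid angle and tab angle numerically.

```bash
python3 - <<'E'
from bench import r
from h import *
p=r.snapshot("scene");z=p["z_map"].ravel();v,u=np.mgrid[:400,:640]
P=((np.linalg.inv(p["K"])@np.stack([u.ravel(),v.ravel(),np.ones(u.size)])*z).T@rot(p["attitude"]).T+p["origin"])[z>0]
c=np.load("cal.npz");t=c["th"];Rz=np.array([[np.cos(t),-np.sin(t)],[np.sin(t),np.cos(t)]])
Q=np.c_[(P[:,:2]-c["ax"])@Rz,P[:,2]]
def fit(m,n):
    q=Q[m];A=np.c_[q[:,:2],np.ones(len(q))]
    for _ in range(3):
        k=np.linalg.lstsq(A,q[:,2],rcond=None)[0];e=abs(A@k-q[:,2]);g=e<.004;A,q=A[g],q[g]
    print(n,len(q),"slope x,y",k[:2].round(3),"z mean",q[:,2].mean().round(4))
X,Y,Z=Q.T
fit((X>.004)&(X<.044)&(abs(Y+.124)<.022)&(Z>.09),"lid")
fit((abs(X+.03)<.03)&(Y<.11)&(Y>.08)&(Z>.07),"deck")
fit((np.hypot(X+.052,Y+.124)<.009)&(Z>.09),"key")
m=(Z>.106)&(Z<.122)&(np.hypot(X,Y)>.04)&(np.hypot(X,Y)<.064)&(X<.012);q=Q[m].mean(0)
print("tab",m.sum(),q.round(4),"angle",np.arctan2(-q[1],-q[0]))
E
```

```text
lid 298 slope x,y [ 0.001 -0.002] z mean 0.1117
deck 48 slope x,y [ 0.004 -0.294] z mean 0.0827
key 0 slope x,y [0. 0.] z mean nan
tab 35 [-0.0191 -0.0485  0.1083] angle 1.19461975335793<stdin>:11: RuntimeWarning: Mean of empty slice.
  ret = ret.dtype.type(ret / rcount)
```

```bash
python3 - <<'E'
from bench import r
from h import *
import pickle
d0=pickle.load(open("d0.pkl","rb"))["scene"];p=r.snapshot("scene")
for q in(d0,p):
    print(blobs(q,(105,120,40),(125,255,255),(370,240,420,290),10), q["z_map"][255:272:4,386:403:4].round(3).tolist())
E
```

```text
[(np.int32(100), array([393.8, 262.9]))] [[0.9290000200271606, 0.925000011920929, 0.9269999861717224, 0.9259999990463257, 0.9269999861717224], [0.9139999747276306, 0.8859999775886536, 0.8849999904632568, 0.9160000085830688, 0.9150000214576721], [0.8880000114440918, 0.8759999871253967, 0.8740000128746033, 0.8730000257492065, 0.8889999985694885], [0.878000020980835, 0.8690000176429749, 0.8659999966621399, 0.8709999918937683, 0.8759999871253967], [0.8709999918937683, 0.0, 0.8730000257492065, 0.871999979019165, 0.8690000176429749]]
[(np.int32(79), array([393.8, 262.5]))] [[0.925000011920929, 0.9259999990463257, 0.9259999990463257, 0.9269999861717224, 0.9279999732971191], [0.9150000214576721, 0.8809999823570251, 0.8840000033378601, 0.9160000085830688, 0.9160000085830688], [0.8880000114440918, 0.8740000128746033, 0.8730000257492065, 0.8740000128746033, 0.8849999904632568], [0.8799999952316284, 0.8700000047683716, 0.8669999837875366, 0.8700000047683716, 0.8790000081062317], [0.8679999709129333, 0.8730000257492065, 0.8679999709129333, 0.8709999918937683, 0.8679999709129333]]
```

```bash
python3 -c "
from bench import r
print(r.close_job())"
```

```text
the job is handed in; nothing more can be done
None
```

I handed the job in with no score returned: the tab is in the green stop (about 1.19 rad by depth, nominal 1.257), the lid measures flat shut, and the read key was held down for over a second and is up again. The display still showed only dashes afterwards, so I saw no reading.

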